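Tighten the first cross pair of wing screws on a vacuum filter box cover

TASK

Start clamping down the gasketed cover of the vacuum filter box in cross order: turn the wing screw next to the brass hose elbow clockwise until it is fully home, then do the same with the one diagonally opposite. Leave the other two wing screws loose as they are, for the second pass.

Things in the scene. Friction and masses are not known exactly. Their poses are not given: they have to be found in the camera images.
- cover_center (a point): Top centre of the cover: aluminium plate 150 x 170 mm over a black gasket, on a grey box fixed to the bench, top 61 mm above the bench. x along its short sides, y along its long sides, z up. The brass elbow stands 39 mm out from the long side at -x, 55 mm towards +y, and rises to 71 mm above the bench. Wing screws at x +-50, y +-60 mm. A press 0.31 m tall fills world x over 0.63, y 0.10 to 0.30.
- wing_a_grip (a point): Steel wing screw, beside the brass hose elbow: tighten first. Point on its upright axis, at mid height of the wings, 25 mm above the cover; x along the wings, z up. The wings form an upright bar 50 mm long, 10 mm thick, 24 mm high; below it only a 10 mm stud and an 18 mm washer. Home: wings parallel to the cover's short sides.
- wing_b_grip (a point): Steel wing screw, on the elbow's side, 120 mm from wing_a: leave loose. Point on its upright axis, at mid height of the wings, 25 mm above the cover; x along the wings, z up. The wings form an upright bar 50 mm long, 10 mm thick, 24 mm high; below it only a 10 mm stud and an 18 mm washer. Home: wings parallel to the cover's short sides.
- wing_c_grip (a point): Steel wing screw, diagonally opposite wing_a: tighten second. Point on its upright axis, at mid height of the wings, 25 mm above the cover; x along the wings, z up. The wings form an upright bar 50 mm long, 10 mm thick, 24 mm high; below it only a 10 mm stud and an 18 mm washer. Home: wings parallel to the cover's short sides.
- wing_d_grip (a point): Steel wing screw, on the side away from the elbow, 100 mm from wing_a: leave loose. Point on its upright axis, at mid height of the wings, 25 mm above the cover; x along the wings, z up. The wings form an upright bar 50 mm long, 10 mm thick, 24 mm high; below it only a 10 mm stud and an 18 mm washer. Home: wings parallel to the cover's short sides.
- wing_a (a joint): Turning angle of this wing screw (rad), growing clockwise seen from above; 0 is fully loose, 1.3 is the firm stop, fully home. It starts between 0 and 0.3, turns with light even friction (0.08 N m) and stays where it is left.
- wing_b (a joint): Turning angle of this wing screw (rad), growing clockwise seen from above; 0 is fully loose, 1.3 is the firm stop, fully home. It starts between 0 and 0.3, turns with light even friction (0.08 N m) and stays where it is left.
- wing_c (a joint): Turning angle of this wing screw (rad), growing clockwise seen from above; 0 is fully loose, 1.3 is the firm stop, fully home. It starts between 0 and 0.3, turns with light even friction (0.08 N m) and stays where it is left.
- wing_d (a joint): Turning angle of this wing screw (rad), growing clockwise seen from above; 0 is fully loose, 1.3 is the firm stop, fully home. It starts between 0 and 0.3, turns with light even friction (0.08 N m) and stays where it is left.

How it is judged:
On the way, in this order (a step that is already met when the one before it is completed fails the run):
1. the wing screw beside the elbow is fully home (within 10 degrees of its stop) while the diagonally opposite one is still loose (value of joint wing_a above 1.13 rad and value of joint wing_c below 0.5 rad), for 0.2 s.
2. the diagonally opposite wing screw is fully home (within 10 degrees of its stop) (value of joint each of wing_a, wing_c above 1.13 rad), for 0.2 s.
At the end, for the whole second after the job is handed in: The wing screw beside the elbow and the one diagonally opposite are both fully home, within 0.17 rad (10 degrees) of the stop at 1.3; the other two are still loose, below 0.45 rad (all of step 2 and value of joint each of wing_b, wing_d below 0.45 rad); the robot touches nothing.
It fails at once if one of the other two wing screws is tightened (beyond 0.5 rad) (value of joint any of wing_b, wing_d above 0.5 rad).
It also fails if it takes over 48 s, if anything falls off the work surface, if the arm or the gripper's body presses on something with over 40 N, if the wrist force passes 120 N, or if a joint passes its speed limit or range.

ROBOT

A 7-joint arm with a two-finger parallel gripper is mounted at the origin on a cart in front of the work surface, level with it; the furniture and walls round the work are solid. World frame = base frame: x ahead of the robot, y to its left, z up, the work surface at z = 0. Lengths are in m, angles in rad, forces in N, time in s.
With the tool pointing down it reaches from about 0.4 to 0.875 m from the base axis. Payload 19.3 kg.
Tool frame: the origin (TCP) lies midway between the tips of the shut fingers; the grasp point (between the pads) lies 19 mm behind it (bot.grip_point_offset is the distance from the TCP to the grasp point, in m); z points along the fingers, y is the direction in which the jaws open and shut (so a half turn about z gives the same grasp; the last joint's range is limited). The gripper opens to 85 mm and grips with 20 to 120 N. Pads are 22 mm wide; open, the fingers measure 114 mm over their backs; the gripper's body (76 mm by 85 mm) begins 54 mm behind the grasp point. The pads swing forward as they close: fully open they stand 13 mm farther back than shut.
Start: joints at [-1.188, 0.521, -0.036, 1.599, 0.021, 1.021, -0.113], TCP at [0.273, 0.562, 0.202] pointing down, gripper open.
Joint ranges: [-2.91, 2.91], [-0.3, 2.13], [-1.5, 1.42], [0.17, 2.43], [-1.26, 4.41], [0.16, 1.93], [-2.52, 2.52]. Speed limits (rad/s): [1.89, 1.89, 2.39, 2.39, 3.01, 3.01, 3.01].

INTERFACE

Orientations are given as [roll, pitch, yaw] about the fixed x, y, z axes, in that order (R = Rz(yaw) Ry(pitch) Rx(roll)).
In Python, from workcell import bot, viewer, workorder gives the robot as it stands.
- The arm moves only by the tool move_arm, never from a script. Its argument "plan" is a list of rows, each a list of 6 numbers: the shift along the tool's x, y, z scaled (see below), then the turn, a rotation vector about the tool's x, y, z scaled (see below). A call has 1 to 5 rows; each row shifts and turns the commanded pose from where the row before left it, along the tool's axes as they then stand; what a row does not reach is not made up. The controller multiplies each number of a shift by 0.025 m and each number of a turn by pi rad. A row lasts 1/10 s, in which the tool goes at most 50 mm and 8.59 degrees, less where a joint would pass 70% of its speed; a pose out of reach is approached as far as the arm can. A call with a number of a shift or a turn outside -1 to 1 is refused whole. A call with a gripper value outside its range is refused whole. "claw" is the closure, from -1 (fully open) to 1 (shut), so that 0 is half open, set as the call begins (left out, the last holds). The fingers move at their own pace and stop on an object; "force" is the grip in N (left out, the last holds). Time passes only in rows, so rows that do not move let the fingers close. It gives the time, the measured TCP pose, the force and the opening at its end, in the units of the state.
- bot.observe(): the state, without advancing time (a new reading comes with each control period).
- viewer.grab_frame(name): name is "scene" or "top" or "wrist"; returns the picture (384x512x3 uint8, red, green, blue); there is no depth.
- viewer.camera_info(name): a dict with "K" (3x3 intrinsics, pixels), "D" ([k1, k2, p1, p2, k3] as OpenCV has them; the pictures are not rectified), "R" (3x3) and "t" (3): a world point X has camera coordinates R X + t. Camera axes: x right, y down, z forward; pixel columns grow to the right and rows downward; lengths in m; the calibration is good to about 2 mm. A picture is of the moment at which its call begins: read the wrist's pose just before it. camera_info takes no time and is no camera call; for the wrist camera it gives the pose at the moment of the call.
- workorder.job_done(): hands the job in, once; it reports no verdict.
The state is a dict: "clock": time; "qpos": joint angles; "qd": joint speeds; "joint_efforts": joint torques, N m; "position": TCP position; "tool_rot": TCP orientation; "force": force on the tool from outside, world axes, zero at the start; "moment": the same for the moment, N m; "grip_width": finger opening in m.
Only numpy, scipy, OpenCV 4.12 (cv2) and the standard library are available. Lean on these libraries where they do the work, as an engineer would, in place of code of your own. Each camera call takes 0.05 s, during which the arm holds its last target.

## Working session

There is one attempt and no reset: what is moved stays moved. The work goes in short steps, Python scripts to look and compute and a tool call to move; the robot and the scene stay as the last step left them, time stands still between calls to the robot, and variables do not carry over. Pictures are saved under pics/ and viewed, and the job is handed in when it is done.

Besides the shell and the picture viewer there is one more tool, called in YAML: its name, and indented under it one key for each argument. move_arm: Moves the arm, as the interface text tells. Shifts and turns lie within -1 to 1; 1 stands for 0.025 m of shift or pi rad of turn. Its arguments: {"type":"object","properties":{"plan":{"type":"array","items":{"type":"array","items":{"type":"number"}}},"claw":{"type":"number"},"force":{"type":"number"}},"required":["plan"]}

```bash
mkdir -p pics; ls; python3 - <<'E'
from workcell import bot, viewer, workorder
import cv2
print(bot.observe())
for n in ["scene","top","wrist"]:
    ci=viewer.camera_info(n); print(n,ci)
    im=viewer.grab_frame(n); cv2.imwrite(f"pics/{n}0.png",im[:,:,::-1])
E
```

```text
pics
{'clock': 0.0, 'qpos': array([-1.18816431,  0.52200853, -0.03632121,  1.59997564,  0.02120559,
        1.02111487, -0.11281542]), 'qd': array([ 4.80917106e-04, -7.13059677e-04,  6.13510713e-07,  2.43873656e-04,
        2.65391666e-03, -4.27718032e-04, -1.46230544e-03]), 'joint_efforts': array([-1.53517165e-03, -9.27092457e+01,  1.97921544e+00, -3.69938743e+01,
        1.78558391e-02,  8.12191225e-03, -2.78463835e-05]), 'position': array([0.27332842, 0.5616647 , 0.20174083]), 'tool_rot': array([-3.14047487e+00,  8.78400697e-05,  2.68873226e+00]), 'force': array([-0.40991441,  0.97970736, -0.26245828]), 'moment': array([-0.00385574,  0.0156106 , -0.05196606]), 'grip_width': 0.08528017829213803}
scene {'K': array([[420.00937832,   0.        , 241.25570998],
       [  0.        , 420.00937832, 190.37522444],
       [  0.        ,   0.        ,   1.        ]]), 'D': array([-0.01562396,  0.        ,  0.        ,  0.        ,  0.        ]), 'R': array([[ 0.57011964, -0.82143932, -0.01417872],
       [-0.63318522, -0.42833433, -0.64467525],
       [ 0.52348837,  0.37651978, -0.76432505]
[... 275 characters left out ...]
     ,  0.       ]), 'R': array([[-0.01035389, -0.99991224, -0.00826495],
       [-0.99188545,  0.01131745, -0.12663009],
       [ 0.12671251,  0.00688677, -0.99191558]]), 't': array([-0.01864039,  0.55593166,  0.87254133])}
wrist {'K': array([[318.83686048,   0.        , 260.00453688],
       [  0.        , 318.83686048, 188.79686694],
       [  0.        ,   0.        ,   1.        ]]), 'D': array([-0.000281,  0.      ,  0.      ,  0.      ,  0.      ]), 'R': array([[ 4.37200264e-01,  8.99364167e-01, -1.57882861e-04],
       [ 8.62322135e-01, -4.19143460e-01,  2.84111415e-01],
       [ 2.55453451e-01, -1.24349732e-01, -9.58791259e-01]]), 't': array([-0.62450757, -0.03597661,  0.37901219])}
```

View pics/scene0.png

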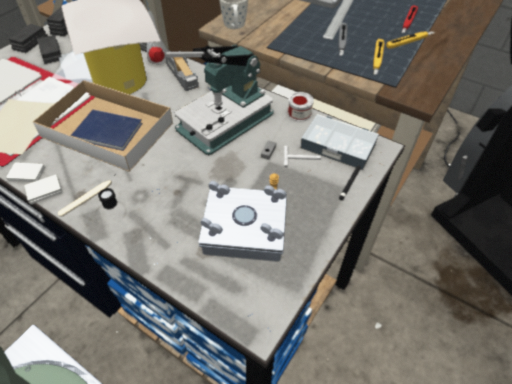

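View pics/top0.png

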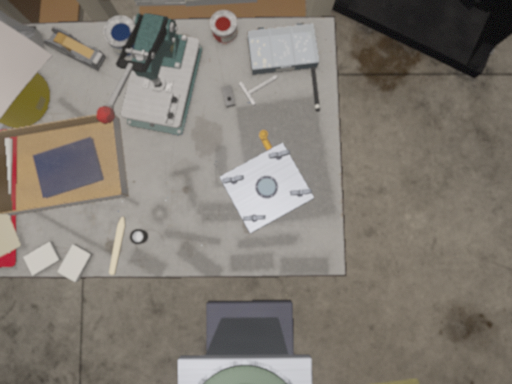

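View pics/wrist0.png

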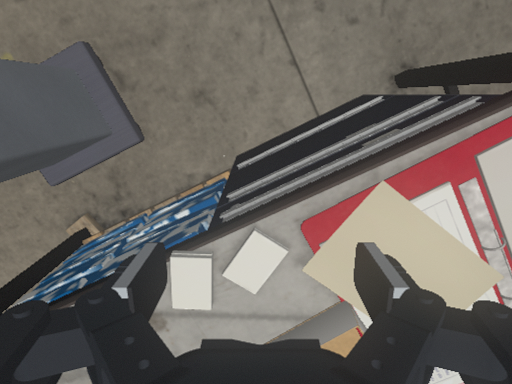

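```bash
python3 - <<'E'
import cv2
im=cv2.imread("pics/top0.png"); c=im[120:240,205:330]; cv2.imwrite("pics/topc.png",cv2.resize(c,None,fx=6,fy=5.0*1,interpolation=3) if 0 else cv2.resize(c,None,fx=5,fy=5,interpolation=3))
im=cv2.imread("pics/scene0.png"); c=im[165:265,190:300]; cv2.imwrite("pics/scenec.png",cv2.resize(c,None,fx=6,fy=6,interpolation=3))
E
```

```text
(no output)
```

View pics/topc.png

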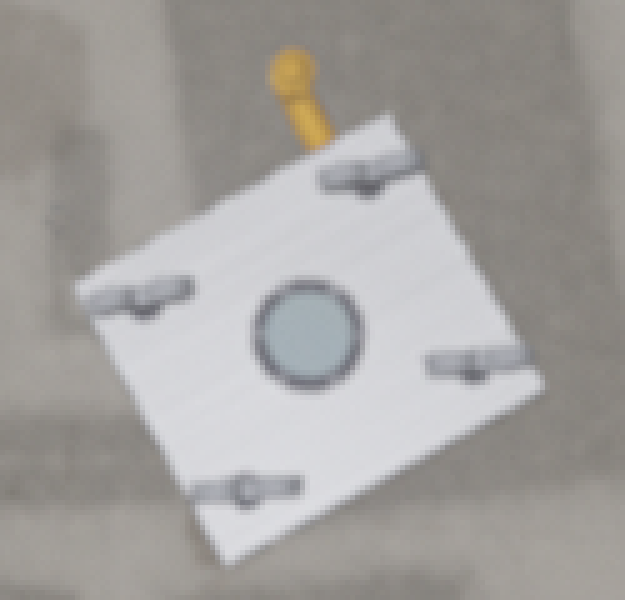

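View pics/scenec.png

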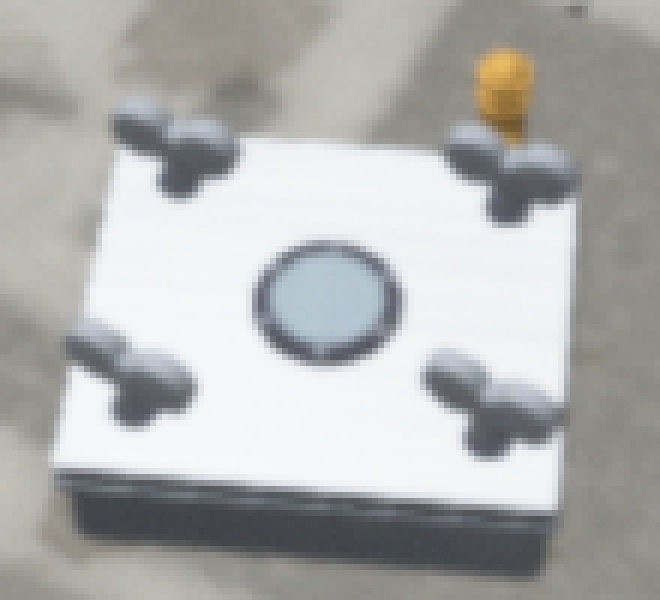

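```bash
cat > h.py <<'E'
import numpy as np,cv2
from workcell import bot, viewer, workorder
from scipy.spatial.transform import Rotation as Rn
def ray(n,uv,z,ci=None):
    ci=ci or viewer.camera_info(n)
    p=cv2.undistortPoints(np.array(uv,float).reshape(-1,1,2),ci["K"],ci["D"]).reshape(-1,2)
    d=np.c_[p,np.ones(len(p))]@ci["R"]; o=-ci["R"].T@ci["t"]
    return o+d*((z-o[2])/d[:,2])[:,None]
def proj(n,X,ci=None):
    ci=ci or viewer.camera_info(n)
    return cv2.projectPoints(np.array(X,float).reshape(-1,3),cv2.Rodrigues(ci["R"])[0],ci["t"],ci["K"],ci["D"])[0].reshape(-1,2)
def cr(p,s,o): return (np.array(p,float)+.5)/s-.5+np.array(o)
def fit(P,Q): # Q=R P+t 2D
    p0,q0=P.mean(0),Q.mean(0); H=(P-p0).T@(Q-q0)
    th=np.arctan2(H[0,1]-H[1,0],H[0,0]+H[1,1]); c,s=np.cos(th),np.sin(th)
    R=np.array([[c,-s],[s,c]]); t=q0-R@p0; return th,t,(P@R.T+t-Q)
E
python3 - <<'E'
from h import *
# order: (-x,+y) near a,(+x,+y),(+x,-y),(-x,-y)
P=np.array([[-75,85],[75,85],[75,-85],[-75,-85]])/1000
T=ray("top",cr([(393,113),(543,382),(228,565),(75,287)],5,(205,120)),.061)[:,:2]
S=ray("scene",cr([(577,160),(556,515),(55,468),(117,140)],6,(190,165)),.061)[:,:2]
for Q in (T,S):
    th,t,r=fit(P,Q); print(th,t,(r*1000).round(1).tolist())
    c,s=np.cos(th),np.sin(th);R=np.array([[c,-s],[s,c]])
    for n,q in dict(a=(-.05,.06),b=(-.05,-.06),c=(.05,-.06),d=(.05,.06)).items(): print(n,R@q+t)
# wing angles from top: tips z~.098
for n,p in dict(a=[(322,182),(420,160)],b=[(92,302),(192,287)],c=[(195,495),(300,485)],d=[(430,365),(532,355)]).items():
    w=ray("top",cr(p,5,(205,120)),.09); d=w[1]-w[0]; print(n,w.mean(0),np.linalg.norm(d),np.degrees(np.arctan2(d[1],d[0])))
E
```

```text
-2.644054803488552 [ 0.55397197 -0.05753899] [[1.0, 2.0], [-2.1, -2.6], [-0.4, -0.3], [1.5, 0.9]]
a [ 0.62654579 -0.08640144]
b [0.56927419 0.0190498 ]
c [ 0.48139816 -0.02867653]
d [ 0.53866976 -0.13412777]
-2.6330312668715274 [ 0.55258555 -0.0570596 ] [[-2.3, -0.4], [2.0, -0.6], [-2.1, -0.4], [2.4, 1.4]]
a [ 0.62547312 -0.0851203 ]
b [0.56704258 0.01969321]
c [ 0.47969798 -0.02899891]
d [ 0.53812853 -0.13381242]
a [ 0.6252048  -0.08561392  0.09      ] 0.045870027940869196 -77.78532612392303
b [0.56952093 0.01894891 0.09      ] 0.04569099489364836 -82.04189880176085
c [ 0.48082409 -0.02777189  0.09      ] 0.04703381211527387 -85.1851120225731
d [ 0.53798768 -0.1333806   0.09      ] 0.04616269407149403 -85.02915873567717
```

move_arm:
  plan:
    - [-0.5,-0.5,0,0,0,0]
    - [-0.95,-1,0,0,0,0]
    - [-0.95,-1,0,0,0,0]
    - [-0.95,-1,0,0,0,0]
    - [-0.95,-1,0,0,0,0]
  claw: -0.4

```text
clock: 0.65
position: [0.3211, 0.4123, 0.2022]
tool_rot: [-3.141, 0.0, 2.689]
force: [0.8, -0.4, 0.4]
grip_width: 0.0595
```

move_arm:
  plan:
    - [-0.95,-1,0,0,0,0]
    - [-0.95,-1,0,0,0,0]
    - [-0.95,-1,0,0,0,0]
    - [-0.95,-1,0,0,0,0]
    - [-0.95,-1,0,0,0,0]

```text
clock: 1.15
position: [0.3731, 0.2481, 0.2023]
tool_rot: [3.142, -0.0, 2.689]
force: [1.3, -0.1, -1.1]
grip_width: 0.0598
```

move_arm:
  plan:
    - [-0.95,-1,0,0,0,0]
    - [-0.95,-1,0,0,0,0]
    - [-0.95,-1,0,0,0,0]
    - [-0.95,-1,0,0,0,0]
    - [-0.6,-0.6,0,0,0,0]

```text
clock: 1.65
position: [0.4219, 0.0955, 0.2024]
tool_rot: [-3.141, 0.0, 2.687]
force: [0.4, 0.5, 0.7]
grip_width: 0.06
```

move_arm:
  plan:
    - [0,0,0,0,0,0.047]
    - [0,0,0,0,0,0.047]
    - [0,0,0,0,0,0.047]
    - [0,0,0,0,0,0.047]
    - [0,0,0,0,0,0.047]

```text
clock: 2.15
position: [0.4215, 0.0979, 0.2023]
tool_rot: [-3.141, -0.0, 1.944]
force: [-0.6, 0.5, -1.1]
grip_width: 0.0594
```

move_arm:
  plan:
    - [-0.5,0.5,0,0,0,0.047]
    - [-1,0.9,0,0,0,0]
    - [-1,0.9,0,0,0,0]
    - [-1,0.9,0,0,0,0]
    - [-1,0.9,0,0,0,0]

```text
clock: 2.65
position: [0.5493, 0.0135, 0.2021]
tool_rot: [-3.141, -0.0, 1.803]
force: [0.0, 1.1, -0.0]
grip_width: 0.0601
```

move_arm:
  plan:
    - [-1,0.9,0,0,0,0]
    - [-1,0.9,0,0,0,0]
    - [-0.5,0.5,0,0,0,0]
    - [0,0,0,0,0,0]

```text
clock: 3.05
position: [0.6198, -0.0351, 0.2016]
tool_rot: [-3.141, 0.001, 1.801]
force: [-0.1, -0.2, -0.3]
grip_width: 0.0599
```

```bash
python3 - <<'E'
from h import *
o=bot.observe(); print(o['clock'],o['position'],np.degrees(o['tool_rot']),o['qpos'])
ci=viewer.camera_info("wrist"); im=viewer.grab_frame("wrist"); cv2.imwrite("pics/w1.png",im[:,:,::-1])
np.savez("w1.npz",**ci)
print(proj("wrist",[[.626,-.086,.098],[.568,.019,.098],[.538,-.134,.098],[.6255,-.0858,.061]],ci))
E
```

```text
3.05 [ 0.61983617 -0.03508461  0.20158916] [-1.79968133e+02  5.20926368e-02  1.03185239e+02] [-0.25548752  0.53615423  0.32234324  1.62547283 -0.19088957  1.01147891
  0.35647197]
[[255.06310295 231.96957167]
 [215.55620562 104.73619845]
 [154.7219952  257.44696248]
 [255.16596672 217.09370312]]
```

View pics/w1.png

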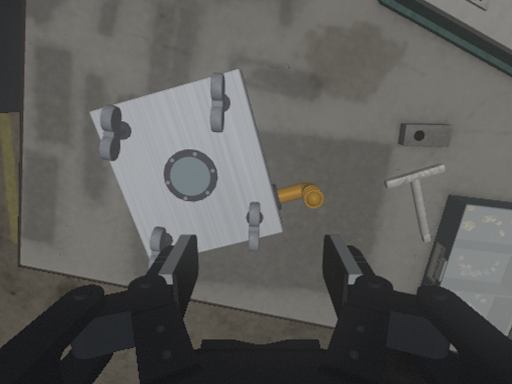

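```bash
python3 - <<'E'
import cv2
im=cv2.imread("pics/w1.png"); c=im[60:270,80:300]; cv2.imwrite("pics/w1a.png",cv2.resize(c,None,fx=2.7,fy=2.7,interpolation=3))
c=im[190:260,200:300]; cv2.imwrite("pics/w1b.png",cv2.resize(c,None,fx=7,fy=7,interpolation=3))
E
```

```text
(no output)
```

View pics/w1a.png

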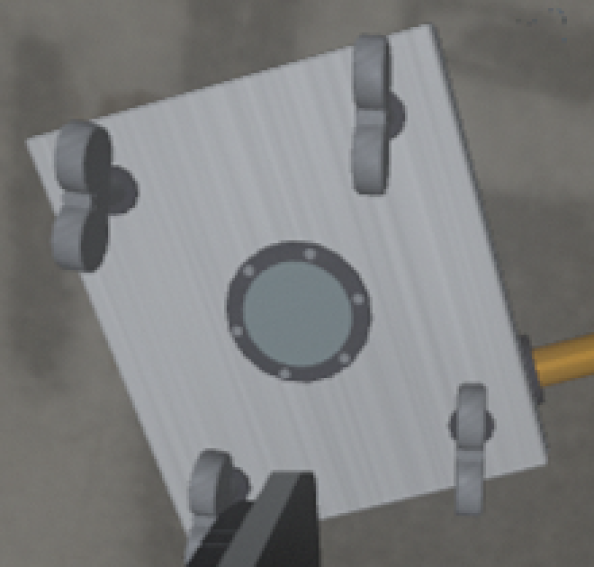

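View pics/w1b.png

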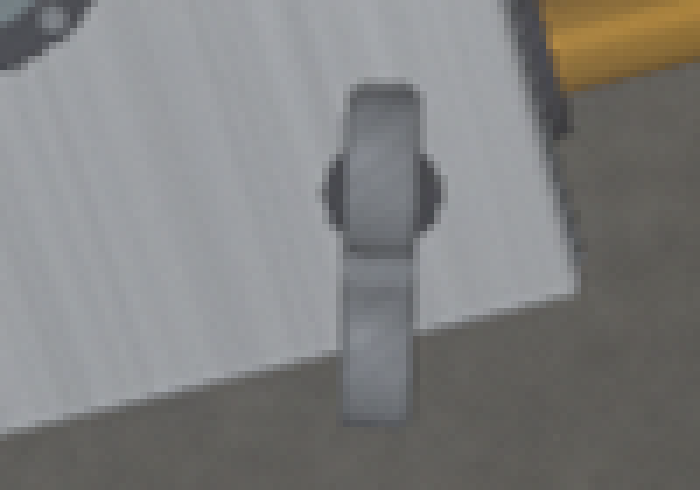

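```bash
python3 - <<'E'
from h import *
ci=dict(np.load("w1.npz"))
f=lambda L,z:ray("wrist",cr(L,7,(200,190)),z,ci)
print(f([(382,192)],.062), f([(378,252)],.092))
w=f([(384,90),(377,418)],.09); print(w,w.mean(0),np.linalg.norm(w[1]-w[0]),np.degrees(np.arctan2(*(w[0]-w[1])[[1,0]])))
# cover corners
g=ray("wrist",cr([(545,462),(28,138),(432,25)],2.7,(80,60)),.061,ci)[:,:2]
P=np.array([[-75,85],[75,-85],[-75,-85]])/1000
th,t,r=fit(P,g);print(np.degrees(th),t,r*1000)
c,s=np.cos(th),np.sin(th);R=np.array([[c,-s],[s,c]])
for n,q in dict(a=(-.05,.06),b=(-.05,-.06),c=(.05,-.06),d=(.05,.06)).items(): print(n,R@q+t)
E
```

```text
[[ 0.62436041 -0.0855531   0.062     ]] [[ 0.62365035 -0.0825211   0.092     ]]
[[ 0.61935959 -0.06030973  0.09      ]
 [ 0.62926878 -0.10790846  0.09      ]] [ 0.62431419 -0.0841091   0.09      ] 0.04861924702062166 101.7599678458167
-152.1870220624445 [ 0.5522126  -0.05590066] [[ 1.91805462 -1.48279824]
 [-1.85805192  0.30710156]
 [-0.0600027   1.17569668]]
a [ 0.62443159 -0.08563983]
b [0.56844115 0.0204972 ]
c [ 0.47999362 -0.02616149]
d [ 0.53598405 -0.13229853]
```

move_arm:
  plan:
    - [-0.6,-0.1,0,0,0,0.007]
    - [-0.9,-0.1,0.4,0,0,0]
    - [-0.5,-0.06,1,0,0,0]
    - [0,0,1,0,0,0]
    - [0,0,1,0,0,0]

```text
clock: 3.6
position: [0.6226, -0.0843, 0.1168]
tool_rot: [3.141, 0.0, 1.78]
force: [1.5, -0.0, -0.7]
grip_width: 0.0596
```

move_arm:
  plan:
    - [0,0,1,0,0,0]
    - [0,0,0.6,0,0,0]
    - [0,0,0.2,0,0,0]
    - [0,0,0,0,0,0]

```text
clock: 4.0
position: [0.623, -0.0837, 0.0724]
tool_rot: [-3.141, 0.0, 1.781]
force: [0.5, 0.1, 1.3]
grip_width: 0.0596
```

```bash
python3 - <<'E'
from h import *
o=bot.observe(); print(o['clock'],o['position'],np.degrees(o['tool_rot']),o['qpos'],o['force'])
ci=viewer.camera_info("wrist"); im=viewer.grab_frame("wrist"); cv2.imwrite("pics/w2.png",im[:,:,::-1])
E
```

```text
4.0 [ 0.62297617 -0.0836552   0.07241496] [-1.79979797e+02  1.42389699e-03  1.02023969e+02] [-0.14223894  0.70303161  0.27537057  1.70281575 -0.25475486  0.771347
  0.46456585] [0.5112304 0.1073345 1.28755  ]
```

View pics/w2.png

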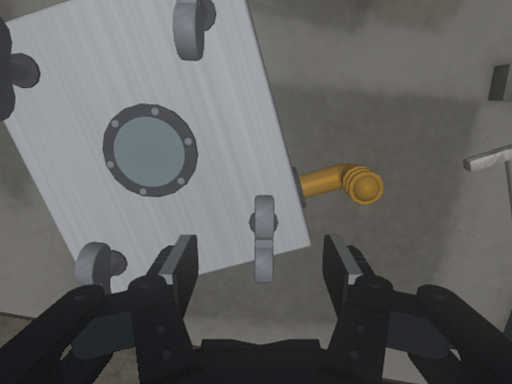

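move_arm:
  plan:
    - [-0.07,0.06,0,0,0,0]
    - [0,0,0,0,0,0]
    - [0,0,0,0,0,0]
    - [0,0,0,0,0,0]
    - [0,0,0,0,0,0]
  claw: 1
  force: 50

```text
clock: 4.55
position: [0.625, -0.0849, 0.0724]
tool_rot: [3.142, 0.0, 1.781]
force: [-0.4, -0.5, 0.8]
grip_width: -0.0001
```

move_arm:
  plan:
    - [0,0,0,0,0,0]
    - [0,0,0,0,0,0]
    - [0,0,0,0,0,0]

```text
clock: 4.85
position: [0.6249, -0.085, 0.0723]
tool_rot: [-3.142, 0.0, 1.781]
force: [0.3, 1.4, -0.3]
grip_width: 0.0002
```

```bash
python3 - <<'E'
from h import *
o=bot.observe(); print(o['clock'],o['position'])
for n in ("wrist","scene"):
  im=viewer.grab_frame(n); cv2.imwrite(f"pics/{n}3.png",im[:,:,::-1])
im=cv2.imread("pics/scene3.png"); cv2.imwrite("pics/scene3c.png",cv2.resize(im[120:270,180:330],None,fx=4,fy=4,interpolation=3))
E
```

```text
4.85 [ 0.62494205 -0.08496211  0.07229048]
```

View pics/wrist3.png

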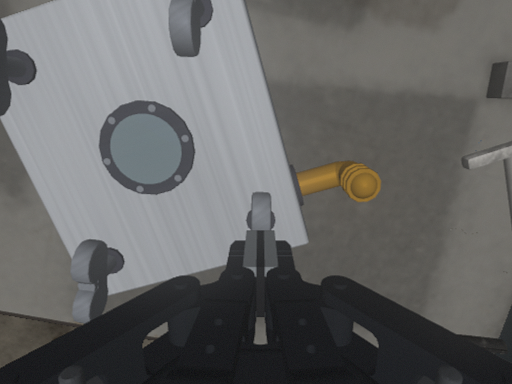

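View pics/scene3c.png

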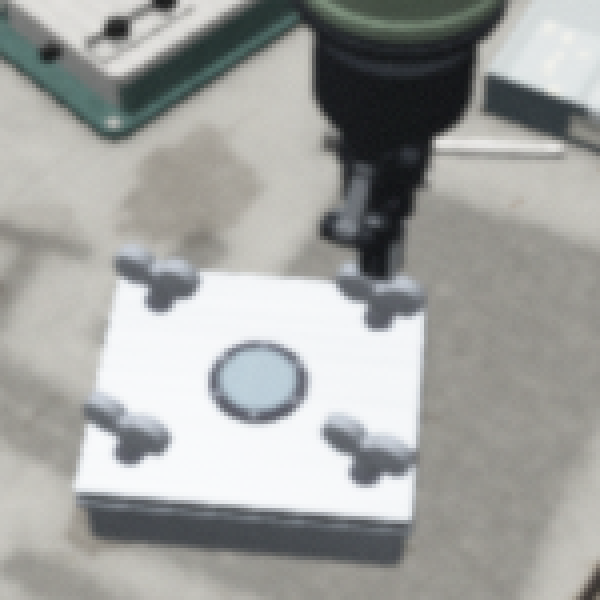

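```bash
python3 - <<'E'
from h import *
o=bot.observe(); p=o['position']; R=Rn.from_euler('xyz',o['tool_rot']).as_matrix()
print("tcp, grasp, grasp+25x,-25x")
X=np.array([p,p-R[:,2]*.019,p-R[:,2]*.019+R[:,0]*.025,p-R[:,2]*.019-R[:,0]*.025, p-R[:,2]*.1])
print(proj("wrist",X)); s=proj("scene",X); print(s,(s-[180,120]+.5)*4-.5)
im=cv2.imread("pics/wrist3.png"); cv2.imwrite("pics/wrist3c.png",cv2.resize(im[170:360,170:360],None,fx=3,fy=3,interpolation=3))
E
```

```text
tcp, grasp, grasp+25x,-25x
[[261.69242782 225.02159361]
 [261.89631861 239.24803491]
 [261.99468519 193.70176842]
 [261.80593845 281.08701748]
 [263.69783289 364.95232152]]
[[273.51824701 196.84336699]
 [273.91757776 191.16917758]
 [262.88249302 187.80392391]
 [285.11220423 194.58330607]
 [275.77450383 164.74855437]] [[375.57298804 308.87346797]
 [377.17031104 286.17671033]
 [333.02997209 272.71569566]
 [421.94881693 299.83322427]
 [384.59801533 180.4942175 ]]
```

View pics/wrist3c.png

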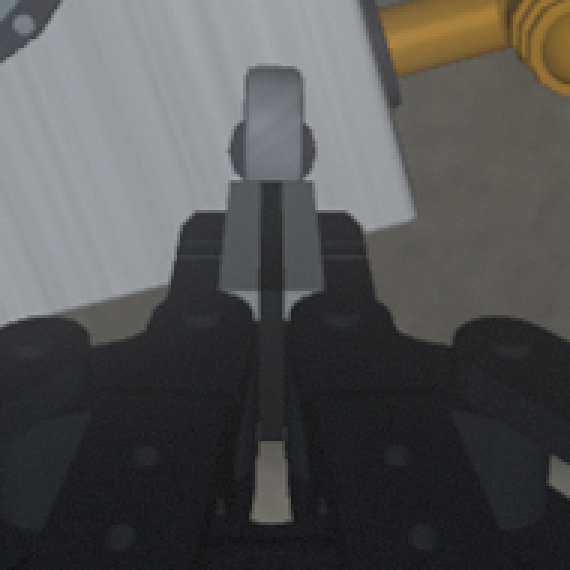

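move_arm:
  plan:
    - [0,0,-0.5,0,0,0]
    - [0,0,-1,0,0,0]
    - [0,0,-1,0,0,0]
    - [0,0,-0.5,0,0,0]
    - [0,0,0,0,0,0]

```text
clock: 5.45
position: [0.6259, -0.085, 0.1494]
tool_rot: [3.139, 0.001, 1.781]
force: [0.4, -0.5, 0.1]
grip_width: 0.0003
```

```bash
python3 - <<'E'
from h import *
for n in ("scene","wrist"):
  im=viewer.grab_frame(n); cv2.imwrite(f"pics/{n}4.png",im[:,:,::-1])
o=bot.observe(); p=o['position']; R=Rn.from_euler('xyz',o['tool_rot']).as_matrix(); print(o['clock'],p,o['grip_width'])
im=cv2.imread("pics/scene4.png"); cv2.imwrite("pics/scene4c.png",cv2.resize(im[130:230,220:320],None,fx=6,fy=6,interpolation=3))
X=np.array([p,p-R[:,2]*.019,p-R[:,2]*.03])
print((proj("scene",X)-[220,130]+.5)*6-.5)
print(proj("scene",X))
E
```

```text
5.55 [ 0.62475304 -0.08475722  0.14699549] -0.0002001401447365486
[[332.7972214  263.12876701]
 [335.52703897 224.30321852]
 [337.15060696 201.20174605]]
[[275.0495369  173.43812783]
 [275.50450649 166.96720309]
 [275.77510116 163.11695768]]
```

View pics/scene4c.png

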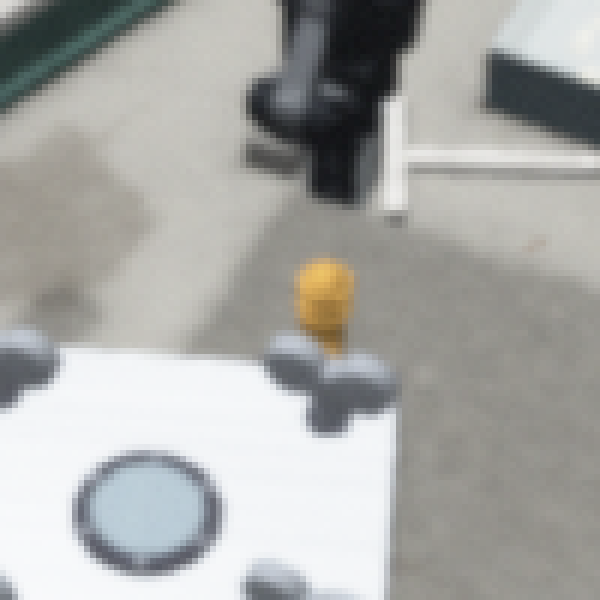

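View pics/wrist4.png

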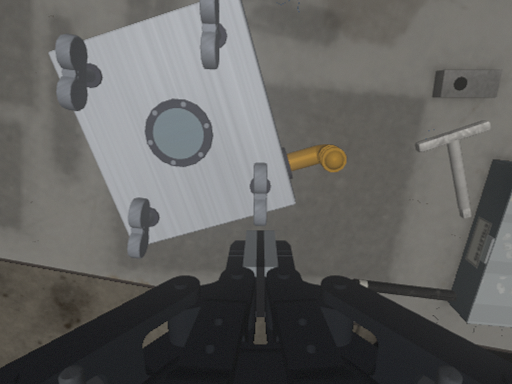

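```bash
python3 - <<'E'
from h import *
o=bot.observe(); p=o['position']; R=Rn.from_euler('xyz',o['tool_rot']).as_matrix()
print(bot.grip_point_offset)
for d in (0,.01,.02,.025,.03,.035): print(d,proj("wrist",[p+R[:,0]*.011-R[:,2]*d])[0],proj("scene",[p+R[:,0]*.011-R[:,2]*d,p-R[:,0]*.011-R[:,2]*d]).round(1).tolist())
E
python3 -c "
import cv2
im=cv2.imread('pics/wrist4.png');cv2.imwrite('pics/w4c.png',cv2.resize(im[190:310,200:320],None,fx=5,fy=5,interpolation=3))"
```

```text
0.0187
0 [261.73937303 207.21534425] [[269.9, 171.9], [280.2, 175.0]]
0.01 [261.84524358 213.47492647] [[270.1, 168.6], [280.5, 171.6]]
0.02 [261.9635721  220.47110605] [[270.3, 165.1], [280.8, 168.1]]
0.025 [262.02811606 224.28728033] [[270.4, 163.4], [280.9, 166.4]]
0.03 [262.09669487 228.34202322] [[270.5, 161.6], [281.1, 164.6]]
0.035 [262.16969905 232.65842656] [[270.6, 159.8], [281.2, 162.9]]
```

View pics/w4c.png

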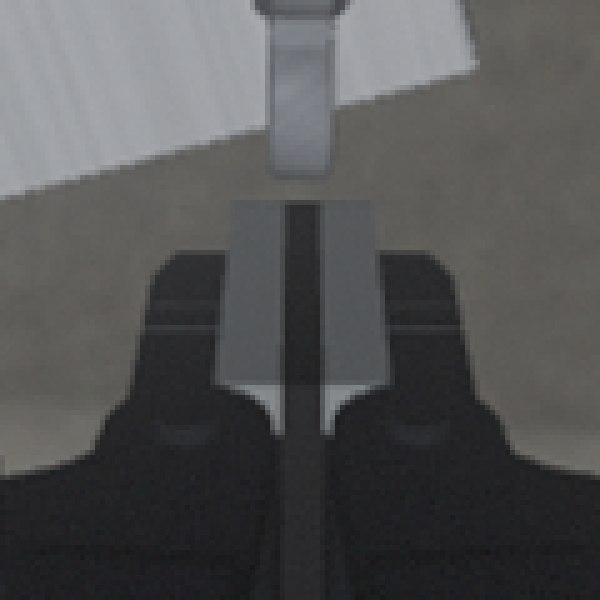

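move_arm:
  plan:
    - [0,0,0,0,0,0]
    - [0,0,0,0,0,0]
    - [0,0,0,0,0,0]
    - [0,0,0.5,0,0,0]
    - [0,0,0.5,0,0,0]
  claw: -0.4

```text
clock: 6.05
position: [0.6249, -0.0849, 0.1211]
tool_rot: [-3.142, -0.0, 1.781]
force: [0.2, -0.3, 0.4]
grip_width: 0.0597
```

move_arm:
  plan:
    - [0,0,1,0,0,0]
    - [0,0,0.8,0,0,0]
    - [0,0,0.5,0,0,0]
    - [0,0,0.4,0,0,0]
    - [0,0,0.2,0,0,0]

```text
clock: 6.55
position: [0.6247, -0.085, 0.0488]
tool_rot: [-3.141, -0.0, 1.781]
force: [0.3, 0.4, -0.6]
grip_width: 0.0599
```

move_arm:
  plan:
    - [0,0,0.1,0,0,0]
    - [0,0,0,0,0,0]

```text
clock: 6.75
position: [0.6252, -0.085, 0.0475]
tool_rot: [3.141, 0.0, 1.781]
force: [1.0, 0.2, 0.3]
grip_width: 0.0595
```

```bash
python3 - <<'E'
from h import *
o=bot.observe(); print(o['clock'],o['position'],o['force'],o['grip_width'])
for n in ("scene","wrist"):
  im=viewer.grab_frame(n); cv2.imwrite(f"pics/{n}5.png",im[:,:,::-1])
im=cv2.imread("pics/scene5.png"); cv2.imwrite("pics/scene5c.png",cv2.resize(im[130:230,220:320],None,fx=6,fy=6,interpolation=3))
E
```

```text
6.75 [ 0.62515057 -0.08497249  0.0474894 ] [0.99049306 0.18186699 0.25847378] 0.059531462244656226
```

View pics/scene5c.png

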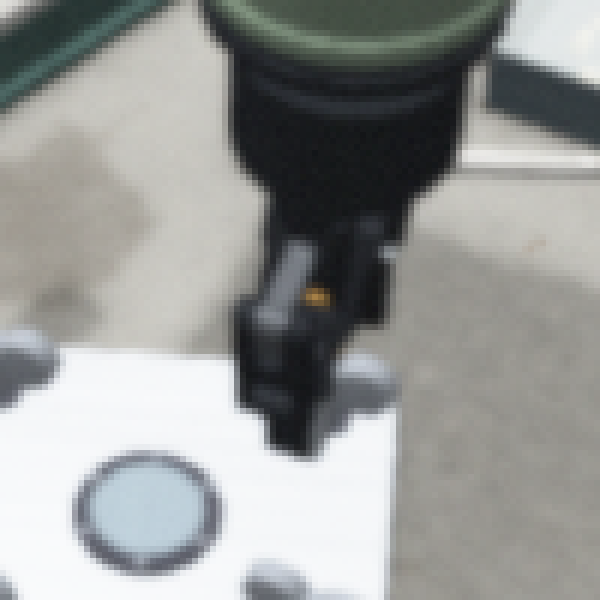

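View pics/wrist5.png

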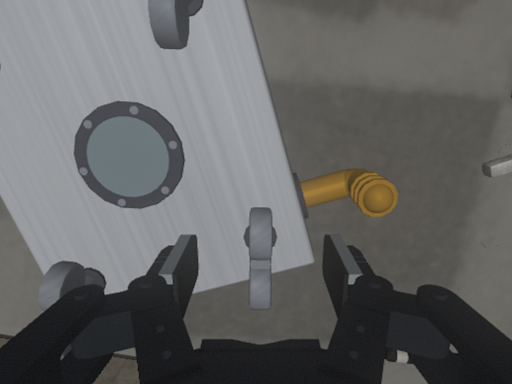

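move_arm:
  plan:
    - [0,0,0.1,0,0,0]
    - [0,0,0,0,0,0]
    - [0,0,0,0,0,0]
    - [0,0,0,0,0,0]
    - [0,0,0,0,0,0]
  claw: 1
  force: 50

```text
clock: 7.35
position: [0.6253, -0.0849, 0.045]
tool_rot: [3.141, 0.0, 1.781]
force: [0.3, 0.9, 2.7]
grip_width: 0.0092
```

move_arm:
  plan:
    - [0,0,0,0,0,0.03]
    - [0,0,0,0,0,0.045]
    - [0,0,0,0,0,0.045]
    - [0,0,0,0,0,0.045]
    - [0,0,0,0,0,0.045]

```text
clock: 7.85
position: [0.626, -0.085, 0.0451]
tool_rot: [3.14, -0.001, 1.116]
force: [6.1, -0.9, -3.9]
grip_width: 0.009
```

move_arm:
  plan:
    - [0,0,0,0,0,0.045]
    - [0,0,0,0,0,0.045]
    - [0,0,0,0,0,0.045]
    - [0,0,0,0,0,0.03]
    - [0,0,0,0,0,0.015]

```text
clock: 8.35
position: [0.6266, -0.0854, 0.0451]
tool_rot: [3.139, -0.002, 0.552]
force: [8.9, -3.3, -3.8]
grip_width: 0.009
```

move_arm:
  plan:
    - [0,0,0,0,0,0.015]
    - [0,0,0,0,0,0.01]
    - [0,0,0,0,0,0]
    - [0,0,0,0,0,0]

```text
clock: 8.75
position: [0.6266, -0.0855, 0.0451]
tool_rot: [3.139, -0.002, 0.478]
force: [10.0, -3.5, -6.6]
grip_width: 0.0089
```

```bash
python3 - <<'E'
from h import *
o=bot.observe(); print(o['clock'],o['position'],np.degrees(o['tool_rot']),o['force'],o['moment'],o['grip_width'],o['joint_efforts'][6])
for n in ("wrist",):
  im=viewer.grab_frame(n); cv2.imwrite(f"pics/{n}6.png",im[:,:,::-1])
E
```

```text
8.75 [ 0.62658636 -0.08552384  0.04510836] [ 1.79837817e+02 -1.16922646e-01  2.73588838e+01] [10.04418711 -3.5214374  -6.57581758] [-0.81701918 -2.21682357  0.36375776] 0.008882309724048786 -0.4402475617825985
```

View pics/wrist6.png

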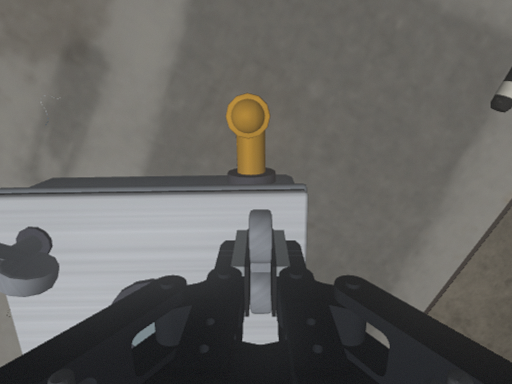

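move_arm:
  plan:
    - [0,0,0,0,0,0.01]
    - [0,0,0,0,0,0.01]
    - [0,0,0,0,0,0]
    - [0,0,0,0,0,0]

```text
clock: 9.2
position: [0.6266, -0.0855, 0.0452]
tool_rot: [3.139, -0.002, 0.416]
force: [9.7, -4.0, -4.0]
grip_width: 0.0087
```

```bash
python3 - <<'E'
from h import *
o=bot.observe(); print(o['clock'],o['position'],np.degrees(o['tool_rot']),o['force'],o['moment'],o['grip_width'],o['joint_efforts'][6])
E
```

```text
9.2 [ 0.62659546 -0.08553548  0.04517232] [ 1.79835024e+02 -1.16571039e-01  2.38267455e+01] [ 9.65522364 -3.98632773 -4.0366295 ] [-0.96849102 -2.06246573  1.36601884] 0.008675888647393703 -1.4115197584033012
```

move_arm:
  plan:
    - [0,0,0,0,0,-0.012]
    - [0,0,0,0,0,0]
    - [0,0,0,0,0,0]
    - [0,0,0,0,0,0]
  claw: -0.4

```text
clock: 9.6
position: [0.6248, -0.0848, 0.0448]
tool_rot: [-3.141, 0.0, 0.451]
force: [-0.5, -0.6, -0.2]
grip_width: 0.0595
```

move_arm:
  plan:
    - [0,0,-0.5,0,0,0]
    - [0,0,-1,0,0,0]
    - [0,0,-1,0,0,0]
    - [0,0,-1,0,0,0]
    - [0,0,-1,0,0,0]

```text
clock: 10.1
position: [0.6249, -0.085, 0.1593]
tool_rot: [3.141, -0.0, 0.451]
force: [0.8, 0.3, -0.6]
grip_width: 0.06
```

```bash
python3 - <<'E'
from h import *
o=bot.observe(); print(o['clock'],o['position'],np.degrees(o['tool_rot']),o['force'],o['grip_width'])
im=viewer.grab_frame("scene"); im=im[:,:,::-1]; cv2.imwrite("pics/scene7c.png",cv2.resize(im[165:265,190:300],None,fx=6,fy=6,interpolation=3))
E
```

```text
10.1 [ 0.6248706  -0.08502459  0.15929533] [ 1.79986321e+02 -1.98036637e-02  2.58676396e+01] [ 0.8465145   0.32857663 -0.55497985] 0.059963696136192096
```

View pics/scene7c.png

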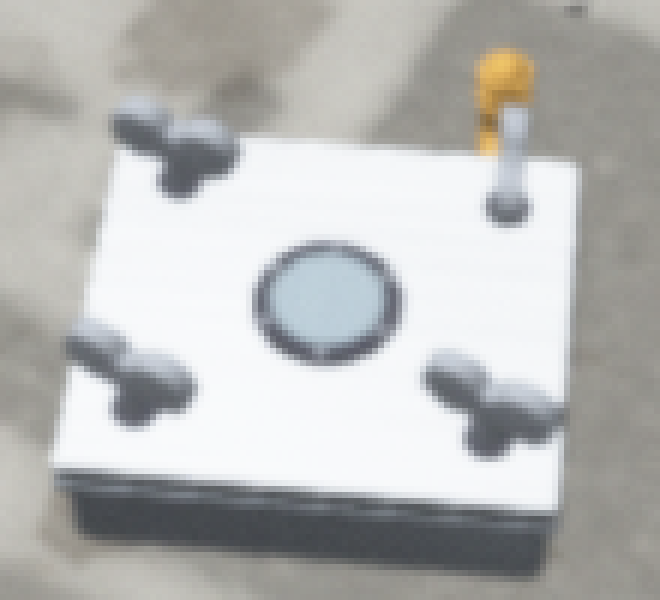

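move_arm:
  plan:
    - [-0.5,-0.5,0,0,0,0]
    - [-0.9,-1,0,0,0,0]
    - [-0.9,-1,0,0,0,0]
    - [-0.9,-1,0,0,0,0]
    - [-0.6,-0.7,0,0,0,0]

```text
clock: 10.65
position: [0.4917, -0.0313, 0.1578]
tool_rot: [-3.141, -0.0, 0.452]
force: [0.4, 0.7, 0.0]
grip_width: 0.0601
```

move_arm:
  plan:
    - [-0.4,-0.4,0,0,0,-0.045]
    - [0,0,0,0,0,-0.045]
    - [0,0,0,0,0,-0.045]
    - [0,0,0,0,0,-0.045]
    - [0,0,0,0,0,-0.045]

```text
clock: 11.15
position: [0.4804, -0.0274, 0.158]
tool_rot: [3.141, -0.001, 1.164]
force: [-0.1, -0.0, -0.3]
grip_width: 0.0596
```

move_arm:
  plan:
    - [0,0,0,0,0,-0.045]
    - [0,0,0,0,0,-0.045]
    - [0,0,0,0,0,-0.045]
    - [0,0,0,0,0,-0.023]
    - [0,0,0,0,0,0]

```text
clock: 11.65
position: [0.4804, -0.0276, 0.158]
tool_rot: [3.141, -0.0, 1.656]
force: [-0.4, -0.9, 0.1]
grip_width: 0.0597
```

```bash
python3 - <<'E'
from h import *
o=bot.observe(); print(o['clock'],o['position'],np.degrees(o['tool_rot']),o['qpos'])
ci=viewer.camera_info("wrist"); im=viewer.grab_frame("wrist")[:,:,::-1]; cv2.imwrite("pics/w8.png",im); np.savez("w8.npz",**ci)
print(proj("wrist",[[.4805,-.0275,.09],[.4805,-.0275,.062]],ci))
cv2.imwrite("pics/w8c.png",cv2.resize(im[130:250,200:320],None,fx=5,fy=5,interpolation=3))
E
```

```text
11.65 [ 0.48039606 -0.02760861  0.15795667] [ 1.79953487e+02 -1.41499235e-02  9.48615084e+01] [-0.42023763  0.38914868  0.45636366  2.0331399  -0.24305418  0.76985252
  0.26702772]
[[261.41101872 190.83572623]
 [261.23539859 181.52148383]]
```

View pics/w8.png

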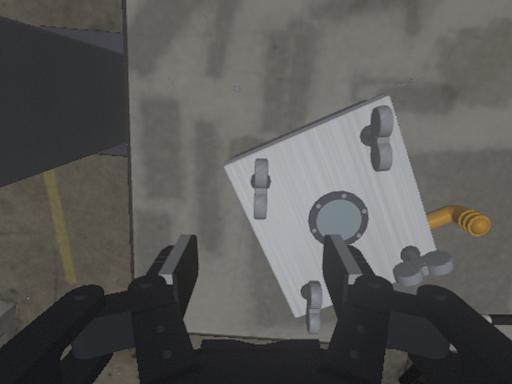

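View pics/w8c.png

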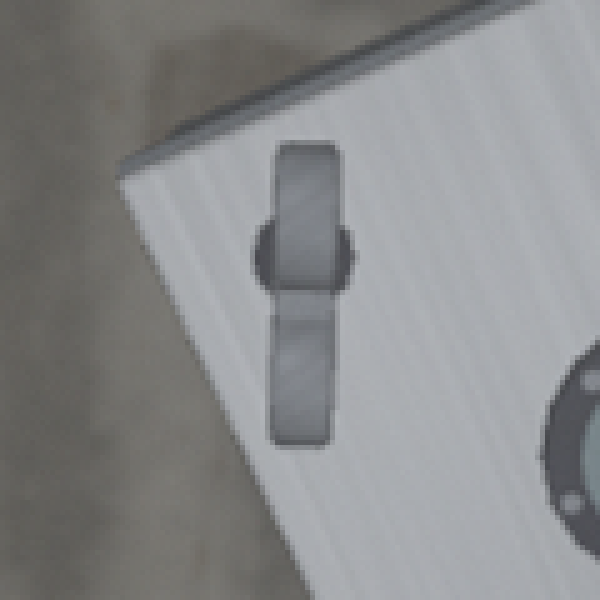

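move_arm:
  plan:
    - [0,-0.02,0.6,0,0,0.005]
    - [0,0,1,0,0,0]
    - [0,0,1,0,0,0]
    - [0,0,0.9,0,0,0]
    - [0,0,0.6,0,0,0]

```text
clock: 12.2
position: [0.4794, -0.0275, 0.0537]
tool_rot: [-3.141, 0.0, 1.636]
force: [0.5, -0.2, 0.0]
grip_width: 0.06
```

move_arm:
  plan:
    - [0,0,0.3,0,0,0]
    - [0,0,0.1,0,0,0]
    - [0,0,0,0,0,0]

```text
clock: 12.5
position: [0.48, -0.0275, 0.0451]
tool_rot: [3.141, 0.0, 1.639]
force: [0.0, 0.3, -0.6]
grip_width: 0.0598
```

move_arm:
  plan:
    - [0,0,0,0,0,0]
    - [0,0,0,0,0,0]
    - [0,0,0,0,0,0]
    - [0,0,0,0,0,0]
    - [0,0,0,0,0,0]
  claw: 1
  force: 50

```text
clock: 13.0
position: [0.4806, -0.0272, 0.0453]
tool_rot: [3.14, -0.0, 1.639]
force: [1.5, 1.6, 6.6]
grip_width: 0.0089
```

move_arm:
  plan:
    - [0,0,0,0,0,0.03]
    - [0,0,0,0,0,0.045]
    - [0,0,0,0,0,0.045]
    - [0,0,0,0,0,0.045]
    - [0,0,0,0,0,0.045]

```text
clock: 13.5
position: [0.4808, -0.0273, 0.0453]
tool_rot: [3.14, -0.001, 0.974]
force: [2.9, 0.1, 2.5]
grip_width: 0.0091
```

move_arm:
  plan:
    - [0,0,0,0,0,0.045]
    - [0,0,0,0,0,0.045]
    - [0,0,0,0,0,0.04]
    - [0,0,0,0,0,0.02]
    - [0,0,0,0,0,0.01]

```text
clock: 14.0
position: [0.481, -0.0274, 0.0453]
tool_rot: [3.14, -0.002, 0.475]
force: [2.4, -0.4, 5.4]
grip_width: 0.0089
```

move_arm:
  plan:
    - [0,0,0,0,0,0.01]
    - [0,0,0,0,0,0.01]
    - [0,0,0,0,0,0]
    - [0,0,0,0,0,0]

```text
clock: 14.4
position: [0.481, -0.0274, 0.0454]
tool_rot: [3.14, -0.002, 0.416]
force: [3.4, -0.9, 5.9]
grip_width: 0.0091
```

```bash
python3 - <<'E'
from h import *
o=bot.observe(); print(o['clock'],o['position'],np.degrees(o['tool_rot']),o['force'],o['moment'],o['grip_width'],o['joint_efforts'][6])
E
```

```text
14.4 [ 0.48100067 -0.02737685  0.04537664] [ 1.79929150e+02 -1.03151003e-01  2.38381593e+01] [ 3.43627712 -0.87556666  5.90261645] [-0.23118662 -0.76795556  1.36033654] 0.009105383519915206 -1.3988493382930756
```

Same stop signature (1.36 N m). Release and lift.

move_arm:
  plan:
    - [0,0,0,0,0,-0.012]
    - [0,0,0,0,0,0]
    - [0,0,0,0,0,0]
    - [0,0,0,0,0,0]
  claw: -0.4

```text
clock: 14.8
position: [0.4797, -0.0274, 0.0448]
tool_rot: [-3.141, 0.0, 0.452]
force: [-0.3, 0.2, 0.0]
grip_width: 0.0601
```

move_arm:
  plan:
    - [0,0,-0.5,0,0,0]
    - [0,0,-1,0,0,0]
    - [0,0,-1,0,0,0]
    - [0,0,-1,0,0,0]
    - [0,0,-1,0,0,0]

```text
clock: 15.3
position: [0.4795, -0.0276, 0.159]
tool_rot: [-3.142, 0.0, 0.451]
force: [-0.2, 1.6, -0.0]
grip_width: 0.0597
```

move_arm:
  plan:
    - [0,0,-0.5,0,0,0]
    - [0,0,0,0,0,0]
    - [0,0,0,0,0,0]

```text
clock: 15.6
position: [0.4796, -0.0271, 0.1696]
tool_rot: [-3.141, 0.0, 0.452]
force: [-1.1, 0.1, -1.2]
grip_width: 0.0599
```

```bash
python3 - <<'E'
from h import *
o=bot.observe(); print(o['clock'],o['position'],np.degrees(o['tool_rot']),o['force'],o['grip_width'])
im=viewer.grab_frame("scene")[:,:,::-1]; cv2.imwrite("pics/s9.png",cv2.resize(im[165:265,190:300],None,fx=6,fy=6,interpolation=3))
im=viewer.grab_frame("wrist")[:,:,::-1]; cv2.imwrite("pics/w9.png",im)
E
```

```text
15.6 [ 0.4795976  -0.02705655  0.16959358] [-1.79982337e+02  6.56933834e-05  2.59175567e+01] [-1.12581316  0.1345304  -1.21422985] 0.05988725153247354
```

View pics/s9.png

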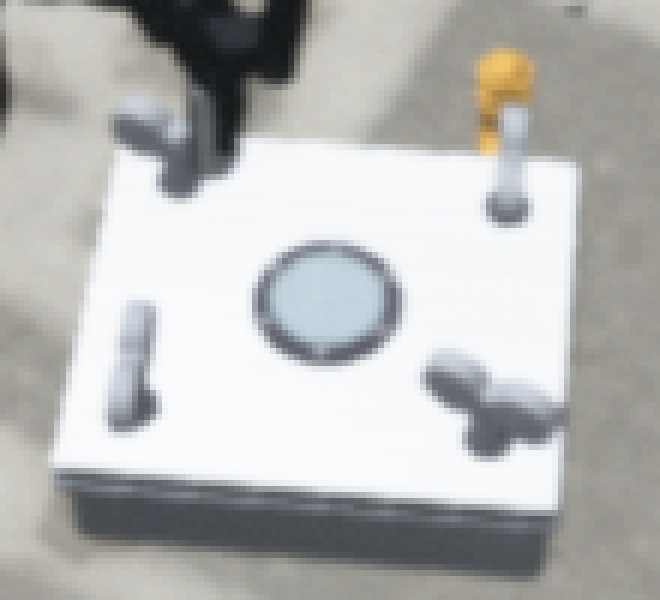

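View pics/w9.png

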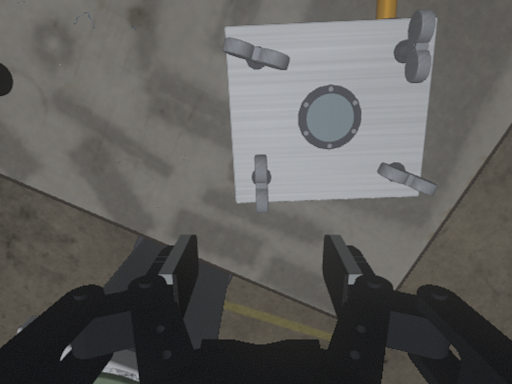

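```bash
python3 -c "
from workcell import workorder; print(workorder.job_done())"
```

```text
the job is handed in; nothing more can be done
None
```

I turned the wing screw beside the elbow (a) clockwise to its stop, then did the same with the diagonally opposite one (c). The job was handed in at about 15.7 s of the 48 s allowed.

- **Stops:** both screws took about 1.37 N m at the same final tool angle, well above the 0.08 N m friction. I backed the grip off slightly before opening it.
- **Final pictures:** wings a and c lie along the cover's short sides. Wings b and d look as loose as they were at the start, although the gripper partly hid b in the scene view. The gripper is open, with its tips about 0.1 m above the wings, and the measured force is close to zero.
- **One check that disagreed:** my first grip on a closed on nothing, just above the wings. Both the scene and wrist pictures put the shut fingertips about 30 mm higher than the reported TCP. I lowered both grasps by that amount; the grip then read about 9 mm on the 10 mm wings. Nothing was bumped by the miss.

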